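# Queue three vials on the autosampler rack and start the run

## Task

Queue today's run on the sampler rack: with closed fingertips, lightly press down the key in front of the white-capped vial, then the one in front of the blue-capped vial, then the one in front of the red-capped vial (each key stays down by itself), and last press the green start button on the console and let it go. Leave the yellow-capped vial's key up and the red stop button alone, and do not lift or shift any vial or anything else on the bench.

Things in the scene. Friction and masses are not known exactly. Their poses are not given: they have to be found in the camera images.
- rack: Fixed vial rack, block 120 x 250 x 40 mm high; far (+x) half grey with four vial holes, near half black with four keys. Origin: centre of its underside. x axis from keys to vials, y along the row. Vials at x +22 mm, y -82.5, -27.5, 27.5, 82.5 mm; each vial's key straight in front of it at x -28 mm, same y. Which vial is in which place varies.
- key1_top (a point): Centre of the top face of key 1 of the rack (key 1 at the most negative rack y, key 4 at the most positive): a bare metal round key, 22 mm across, its top 22 mm above the rack's top (62 mm above the table) while up; the point sinks with the key.
- key1 (a joint): Downward travel of key 1, m: 0 up, 0.014 at its hard stop. It starts to move at about 3.5 N and stiffens to about 6.5 N at the stop (a little more if pushed fast); friction keeps it where it was pushed. It counts as down beyond 0.005; 0.009 is a good aim.
- key2_top (a point): Centre of the top face of key 2 of the rack (key 1 at the most negative rack y, key 4 at the most positive): a bare metal round key, 22 mm across, its top 22 mm above the rack's top (62 mm above the table) while up; the point sinks with the key.
- key2 (a joint): Downward travel of key 2, m: 0 up, 0.014 at its hard stop. It starts to move at about 3.5 N and stiffens to about 6.5 N at the stop (a little more if pushed fast); friction keeps it where it was pushed. It counts as down beyond 0.005; 0.009 is a good aim.
- key3_top (a point): Centre of the top face of key 3 of the rack (key 1 at the most negative rack y, key 4 at the most positive): a bare metal round key, 22 mm across, its top 22 mm above the rack's top (62 mm above the table) while up; the point sinks with the key.
- key3 (a joint): Downward travel of key 3, m: 0 up, 0.014 at its hard stop. It starts to move at about 3.5 N and stiffens to about 6.5 N at the stop (a little more if pushed fast); friction keeps it where it was pushed. It counts as down beyond 0.005; 0.009 is a good aim.
- key4_top (a point): Centre of the top face of key 4 of the rack (key 1 at the most negative rack y, key 4 at the most positive): a bare metal round key, 22 mm across, its top 22 mm above the rack's top (62 mm above the table) while up; the point sinks with the key.
- key4 (a joint): Downward travel of key 4, m: 0 up, 0.014 at its hard stop. It starts to move at about 3.5 N and stiffens to about 6.5 N at the stop (a little more if pushed fast); friction keeps it where it was pushed. It counts as down beyond 0.005; 0.009 is a good aim.
- vial_white: Upright clear glass vial with a white cap (the blank), 22.6 mm across, 75 mm tall, loose in its rack hole with its foot 10 mm above the table, so its cap's top is 85 mm above the table (23 mm above the key tops). Origin: centre of its underside. Only shows which key is meant; not to be handled.
- vial_blue: Upright clear glass vial with a blue cap (the standard), 22.6 mm across, 75 mm tall, loose in its rack hole with its foot 10 mm above the table, so its cap's top is 85 mm above the table (23 mm above the key tops). Origin: centre of its underside. Only shows which key is meant; not to be handled.
- vial_red: Upright clear glass vial with a red cap (the sample), 22.6 mm across, 75 mm tall, loose in its rack hole with its foot 10 mm above the table, so its cap's top is 85 mm above the table (23 mm above the key tops). Origin: centre of its underside. Only shows which key is meant; not to be handled.
- vial_yellow: Upright clear glass vial with a yellow cap (not to be run today), 22.6 mm across, 75 mm tall, loose in its rack hole with its foot 10 mm above the table, so its cap's top is 85 mm above the table (23 mm above the key tops). Origin: centre of its underside. Only shows which key is meant; not to be handled.
- start_top (a point): Centre of the top of the green start button on the console, 26 mm across. Its top is 71 mm above the table while up. The console is a fixed white box 110 x 130 x 45 mm with a dark screen in its far half, to the right of the rack. Both buttons lie 24 mm nearer the robot than its centre, green 33 mm to the left (+y), red 33 mm to the right.
- start (a joint): Downward travel of the green start button, m: 0 up, 0.010 fully down. Spring return: about 2.5 N to start moving, 4.5 N at 0.003, where it registers, and 8.5 N fully down; 0.006 is a good aim.
- stop_top (a point): Centre of the top of the red stop button on the console, 26 mm across, 66 mm from the green one.
- stop (a joint): Downward travel of the red stop button, m; 0 up, 0.010 fully down. Not to be pressed.
- beaker: Bystander: empty glass beaker, 68 mm across, 85 mm tall, loose. Origin: centre of its underside.
- tipbox: Bystander: blue box 85 x 120 x 70 mm, loose. Origin: centre of its underside.
- bulb: Bystander: blue pipette bulb standing nozzle up, 54 mm across, 85 mm tall, loose. Origin: centre of its underside.
- jar: Bystander: amber jar with white cap, 60 mm across, 80 mm tall, loose. Origin: centre of its underside.
- console: The fixed console with the two buttons. Origin: centre of its underside, x axis away from the robot, towards its screen.
Things that resemble listed ones, but are neither listed nor needed, are in the scene too. Of the things shaped like the console, the white one is meant.

How it is judged:
On the way, in this order (a step that is already met when the one before it is completed fails the run):
1. the key in front of the white-capped vial is down (((horizontal distance between vial_white and key1_top below 0.062 m and value of joint key1 above 0.005 m) or (horizontal distance between vial_white and key2_top below 0.062 m and value of joint key2 above 0.005 m) or (horizontal distance between vial_white and key3_top below 0.062 m and value of joint key3 above 0.005 m) or (horizontal distance between vial_white and key4_top below 0.062 m and value of joint key4 above 0.005 m))), for 0.1 s.
2. the key in front of the blue-capped vial is down (((horizontal distance between vial_blue and key1_top below 0.062 m and value of joint key1 above 0.005 m) or (horizontal distance between vial_blue and key2_top below 0.062 m and value of joint key2 above 0.005 m) or (horizontal distance between vial_blue and key3_top below 0.062 m and value of joint key3 above 0.005 m) or (horizontal distance between vial_blue and key4_top below 0.062 m and value of joint key4 above 0.005 m))), for 0.1 s.
3. the key in front of the red-capped vial is down (((horizontal distance between vial_red and key1_top below 0.062 m and value of joint key1 above 0.005 m) or (horizontal distance between vial_red and key2_top below 0.062 m and value of joint key2 above 0.005 m) or (horizontal distance between vial_red and key3_top below 0.062 m and value of joint key3 above 0.005 m) or (horizontal distance between vial_red and key4_top below 0.062 m and value of joint key4 above 0.005 m))), for 0.1 s.
4. the green start button is pressed (value of joint start above 0.003 m), for 0.05 s.
At the end, for the whole second after the job is handed in: The keys in front of the white-, blue- and red-capped vials are down (more than 5 mm), the yellow-capped vial's key is up (less than 3 mm), both console buttons are up (less than 2 mm), and all four vials stand upright (within 0.2 rad) within 10 mm of where they were (((horizontal distance between vial_white and key1_top below 0.062 m and value of joint key1 above 0.005 m) or (horizontal distance between vial_white and key2_top below 0.062 m and value of joint key2 above 0.005 m) or (horizontal distance between vial_white and key3_top below 0.062 m and value of joint key3 above 0.005 m) or (horizontal distance between vial_white and key4_top below 0.062 m and value of joint key4 above 0.005 m)) and ((horizontal distance between vial_blue and key1_top below 0.062 m and value of joint key1 above 0.005 m) or (horizontal distance between vial_blue and key2_top below 0.062 m and value of joint key2 above 0.005 m) or (horizontal distance between vial_blue and key3_top below 0.062 m and value of joint key3 above 0.005 m) or (horizontal distance between vial_blue and key4_top below 0.062 m and value of joint key4 above 0.005 m)) and ((horizontal distance between vial_red and key1_top below 0.062 m and value of joint key1 above 0.005 m) or (horizontal distance between vial_red and key2_top below 0.062 m and value of joint key2 above 0.005 m) or (horizontal distance between vial_red and key3_top below 0.062 m and value of joint key3 above 0.005 m) or (horizontal distance between vial_red and key4_top below 0.062 m and value of joint key4 above 0.005 m)) and not ((horizontal distance between vial_yellow and key1_top below 0.062 m and value of joint key1 above 0.003 m) or (horizontal distance between vial_yellow and key2_top below 0.062 m and value of joint key2 above 0.003 m) or (horizontal distance between vial_yellow and key3_top below 0.062 m and value of joint key3 above 0.003 m) or (horizontal distance between vial_yellow and key4_top below 0.062 m and value of joint key4 above 0.003 m)) and value of joint each of start, stop below 0.002 m and angle between each of vial_white, vial_blue, vial_red, vial_yellow's own z axis and vertical below 0.2 rad and distance of each of vial_white, vial_blue, vial_red, vial_yellow from where it was at the start of the episode below 0.01 m); the robot touches nothing.
It fails at once if out of order: the blue-capped vial's key down before the white's, the red's before the blue's, or start pressed before all three are down ((((horizontal distance between vial_blue and key1_top below 0.062 m and value of joint key1 above 0.005 m) or (horizontal distance between vial_blue and key2_top below 0.062 m and value of joint key2 above 0.005 m) or (horizontal distance between vial_blue and key3_top below 0.062 m and value of joint key3 above 0.005 m) or (horizontal distance between vial_blue and key4_top below 0.062 m and value of joint key4 above 0.005 m)) and not ((horizontal distance between vial_white and key1_top below 0.062 m and value of joint key1 above 0.005 m) or (horizontal distance between vial_white and key2_top below 0.062 m and value of joint key2 above 0.005 m) or (horizontal distance between vial_white and key3_top below 0.062 m and value of joint key3 above 0.005 m) or (horizontal distance between vial_white and key4_top below 0.062 m and value of joint key4 above 0.005 m))) or (((horizontal distance between vial_red and key1_top below 0.062 m and value of joint key1 above 0.005 m) or (horizontal distance between vial_red and key2_top below 0.062 m and value of joint key2 above 0.005 m) or (horizontal distance between vial_red and key3_top below 0.062 m and value of joint key3 above 0.005 m) or (horizontal distance between vial_red and key4_top below 0.062 m and value of joint key4 above 0.005 m)) and not ((horizontal distance between vial_blue and key1_top below 0.062 m and value of joint key1 above 0.005 m) or (horizontal distance between vial_blue and key2_top below 0.062 m and value of joint key2 above 0.005 m) or (horizontal distance between vial_blue and key3_top below 0.062 m and value of joint key3 above 0.005 m) or (horizontal distance between vial_blue and key4_top below 0.062 m and value of joint key4 above 0.005 m))) or (value of joint start above 0.003 m and not ((horizontal distance between vial_red and key1_top below 0.062 m and value of joint key1 above 0.005 m) or (horizontal distance between vial_red and key2_top below 0.062 m and value of joint key2 above 0.005 m) or (horizontal distance between vial_red and key3_top below 0.062 m and value of joint key3 above 0.005 m) or (horizontal distance between vial_red and key4_top below 0.062 m and value of joint key4 above 0.005 m)))).
It fails at once if the yellow-capped vial's key or the red stop button is pushed down by more than 3 mm (((horizontal distance between vial_yellow and key1_top below 0.062 m and value of joint key1 above 0.003 m) or (horizontal distance between vial_yellow and key2_top below 0.062 m and value of joint key2 above 0.003 m) or (horizontal distance between vial_yellow and key3_top below 0.062 m and value of joint key3 above 0.003 m) or (horizontal distance between vial_yellow and key4_top below 0.062 m and value of joint key4 above 0.003 m)) or value of joint stop above 0.003 m).
It fails at once if the rack with its keys, or the console with its buttons, is pressed harder than 25 N (contact force between any of the fingers, the arm and rack above 25 N or contact force between any of the fingers, the arm and console above 25 N).
It fails at once if a vial is lifted, tipped or shifted by more than 10 mm (distance of any of vial_white, vial_blue, vial_red, vial_yellow from where it was at the start of the episode above 0.01 m or angle between any of vial_white, vial_blue, vial_red, vial_yellow's own z axis and vertical above 0.25 rad).
It fails at once if a bystander is moved by more than 20 mm (distance of any of beaker, tipbox, bulb, jar from where it was at the start of the episode above 0.02 m).
It also fails if it takes over 64 s, if anything falls off the work surface, if the arm or the gripper's body presses on something with over 40 N, if the wrist force passes 120 N, or if a joint passes its speed limit or range.

## Robot

A 6-joint arm with a two-finger parallel gripper is mounted at the origin on the work surface. World frame = base frame: x ahead of the robot, y to its left, z up, the work surface at z = 0. Lengths are in m, angles in rad, forces in N, time in s.
With the tool pointing down it reaches from about 0.225 to 0.725 m from the base axis. Payload 3.1 kg.
Tool frame: the origin (TCP) lies at the very end of the fingers, on their centre line; the grasp point (between the pads) lies 19 mm behind it (ctrl.grip_depth is the distance from the TCP to the grasp point, in m); z points along the fingers, y is the line along which they close (so a half turn about z gives the same grasp; the last joint's range is limited). The gripper opens to 85 mm and grips with 20 to 120 N. Pads are 22 mm wide; open, the fingers measure 114 mm over their backs; the gripper's body (76 mm by 85 mm) begins 54 mm behind the grasp point. The pads swing forward as they close: fully open they stand 13 mm farther back than shut.
Start: joints at [-1.359, 0.048, 0.099, 1.622, 0, 1.443], TCP at [0.175, -0.495, 0.231] pointing down, gripper open.
Joint ranges: [-2.91, 2.91], [-0.99, 1.94], [-1.21, 1.42], [-2.12, 2.29], [-1.49, 1.47], [-3.14, 3.14]. Speed limits (rad/s): [2.79, 2.79, 3.14, 3.14, 3.14, 3.14].

## Interface

Orientations are given as a rotation vector (axis times angle).
In Python, from station import readout, cams, ctrl gives the robot as it stands.
- The arm moves only by the tool step_arm, never from a script. Its argument "moves" is a list that holds one entry, the list of rows, each a list of 7 numbers: the shift along the tool's x, y, z in units of 30 mm (1.0 is 30 mm), then the turn, a rotation vector about the tool's x, y, z in units of 5 degrees (1.0 is 5 degrees), then the finger opening in mm, from 0 to 85.4. In form: [[[x, y, z, wx, wy, wz, hand], ...]]. A call has 1 to 5 rows; each row is the pose to reach, as a shift and turn from the pose commanded when the call began, along the tool's axes at that moment; what a row does not reach only later rows make up. A row lasts 1/12 s, in which the tool goes at most 41.7 mm and 7.16 degrees, less where a joint would pass 70% of its speed; a pose out of reach is approached as far as the arm can. A call with a gripper value outside its range is refused whole. The fingers move at their own pace and stop on an object; "squeeze" is the grip in N (left out, the last holds). Time passes only in rows, so rows that repeat a pose let the fingers close. It gives the time, the measured TCP pose, the force, the opening and the grip force at its end, in the units of the state.
- readout.observe(): the state, without advancing time (a new reading comes with each control period).
- cams.capture(name): name is "scene" or "top" or "wrist"; returns the picture (480x640x3 uint8, blue, green, red); there is no depth.
- cams.camera_params(name): a dict with "intrinsics" (3x3 intrinsics, pixels), "rvec" (rotation vector, rad) and "tvec" (3), from world to camera coordinates, as OpenCV has them. Camera axes: x right, y down, z forward; pixel columns grow to the right and rows downward; lengths in m; the calibration is good to about 2 mm. A picture is of the moment at which its call begins: read the wrist's pose just before it. camera_params takes no time and is no camera call; for the wrist camera it gives the pose at the moment of the call.
- ctrl.job_done(): hands the job in; it is judged then, once.
The state is a dict: "time_s": time; "q": joint angles; "qvel": joint speeds; "effort": joint torques, N m; "tcp_pos": TCP position; "tcp_rot": TCP orientation; "force": force on the tool from outside, world axes, zero at the start; "torque": the same for the moment, N m; "grip_width": opening from 0.0 (shut) to 1.0 (fully open); "finger_force": force on a finger pad.
Only numpy, scipy, OpenCV 4.12 (cv2) and the standard library are available. Lean on these libraries where they do the work, as an engineer would, in place of code of your own. Each camera call takes 0.05 s, during which the arm holds its last target. There are 200 camera calls.

## Working session

There is one attempt and no reset: what is moved stays moved. The work goes in short steps, Python scripts to look and compute and a tool call to move; the robot and the scene stay as the last step left them, time stands still between calls to the robot, and variables do not carry over. Pictures are saved under pics/ and viewed, at most 10 in all, crops included, and the job is handed in when it is done.

Besides the shell and the picture viewer there is one more tool, called after "Request:" in YAML: its name, and indented under it one key for each argument. step_arm: Moves the arm, as the interface text tells. Its arguments: {"type":"object","properties":{"moves":{"type":"array","items":{"type":"array","items":{"type":"array","items":{"type":"number"}}}},"squeeze":{"type":"number"}},"required":["moves"]}

```bash
mkdir -p pics; python3 - <<'E'
from station import readout, cams, ctrl
import cv2
for n in("top","scene"):
    cv2.imwrite(f"pics/{n}0.png",cams.capture(n))
    print(n,cams.camera_params(n))
s=readout.observe();print(s)
E
```

```text
top {'intrinsics': array([[442.76954267,   0.        , 322.08300913],
       [  0.        , 442.76954267, 236.79714434],
       [  0.        ,   0.        ,   1.        ]]), 'rvec': array([ 2.15656725, -2.20735112,  0.05224601]), 'tvec': array([-0.023591  ,  0.55682417,  1.18215157])}
scene {'intrinsics': array([[568.59975454,   0.        , 310.96328403],
       [  0.        , 568.59975454, 238.08757014],
       [  0.        ,   0.        ,   1.        ]]), 'rvec': array([ 2.05085452,  1.52413541, -0.54884866]), 'tvec': array([-0.12100886, -0.3528215 ,  1.6458644 ])}
{'time_s': 0.1, 'q': array([-1.35879438e+00,  4.86730800e-02,  9.77435468e-02,  1.62201627e+00,
        2.48920090e-05,  1.44300014e+00]), 'qvel': array([-0.00258809, -0.0005898 ,  0.00346097, -0.00055632,  0.00104561,
       -0.00058364]), 'effort': array([ 2.17683242e-03, -3.39850080e+01,  3.20936072e+01,  1.57465856e-02,
       -1.83635234e-04, -1.08913369e-06]), 'tcp_pos': array([ 0.17485932, -0.49442981,  0.23023061]), 'tcp_rot': array([-3.09424181e+00, -5.30826169e-01,  1.02977956e-04]), 'force': array([ 0.20942938, -0.35175962,  0.2829272 ]), 'torque': array([0.03586803, 0.05273266, 0.07676927]), 'finger_force': 0.0, 'grip_width': 1.0035111736676816}
```

View pics/top0.png

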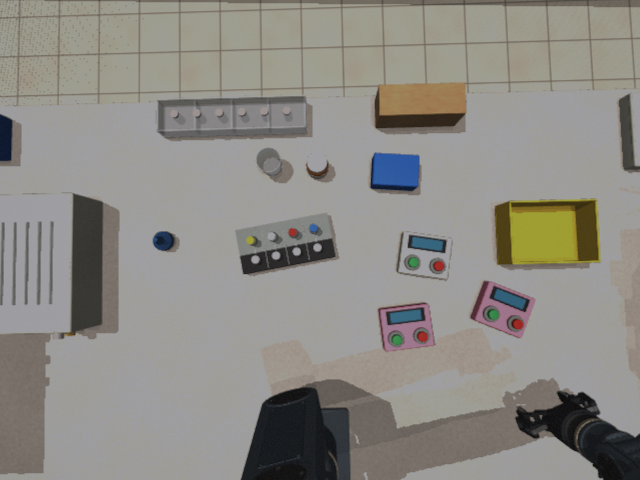

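View pics/scene0.png

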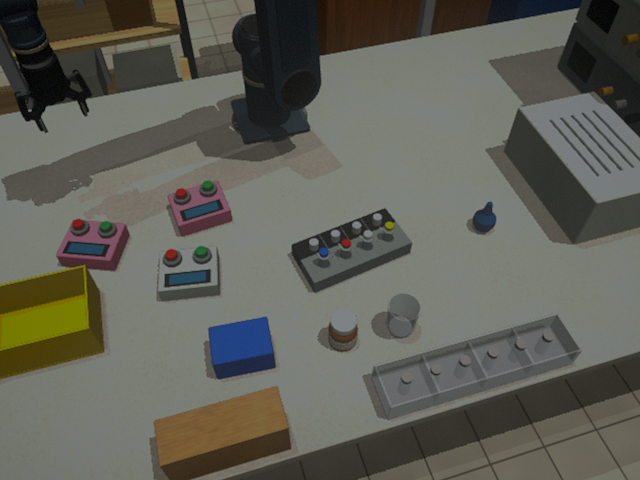

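The top picture shows the keys at about (255,260), (276,256), (296,252) and (317,248). The caps are yellow (251,240), white (272,237), red (293,233) and blue (314,229). The white console's green button is at (414,262) and its red one at (438,266). The scene view agrees: white is key 3, blue key 1, red key 2 and yellow key 4.

```bash
cat > h.py <<'E'
import numpy as np, cv2
from scipy.optimize import least_squares
from scipy.spatial.transform import Rotation as R
def proj(P,p): return cv2.projectPoints(np.float64(P),p["rvec"],p["tvec"],p["intrinsics"],None)[0][:,0]
Y=np.array([-82.5,-27.5,27.5,82.5])/1e3
def pts(v,rack=True):
    x,y,a=v
    L=np.array([[-.028,q,.062] for q in Y]+[[.022,q,.085] for q in Y]) if rack else np.array([[-.024,.033,.071],[-.024,-.033,.071]])
    c,s=np.cos(a),np.sin(a)
    return np.c_[x+c*L[:,0]-s*L[:,1],y+s*L[:,0]+c*L[:,1],L[:,2]]
def blob(im,uv,r,kind):
    u,v=np.round(uv).astype(int); w=im[v-r:v+r+1,u-r:u+r+1].astype(float)
    b,g,rd=w[...,0],w[...,1],w[...,2]
    s={'g':g-np.maximum(b,rd),'r':rd-np.maximum(b,g),'b':b-rd,'y':np.minimum(g,rd)-b,'w':w.min(2)-np.median(w.min(2))}[kind]
    s=(s>s.max()*.5)*1.
    yy,xx=np.mgrid[-r:r+1,-r:r+1]; return np.array([u+(s*xx).sum()/s.sum(),v+(s*yy).sum()/s.sum()])
def fit(obs,x0,rack):
    f=lambda v:np.concatenate([((proj(pts(v,rack),p)-uv)/p["intrinsics"][0,0]*1000).ravel() for p,uv in obs])
    r=least_squares(f,x0,loss='soft_l1'); return r.x,f(r.x).reshape(-1,2).round(1)
E
python3 - <<'E'
from h import *
from station import cams,readout
T,S=[cams.camera_params(n) for n in("top","scene")]
it,is_=[cv2.imread(f"pics/{n}0.png") for n in("top","scene")]
kt=[(317,248),(296,252),(276,256),(255,260),(314,229),(293,233),(272,237),(251,240)]
ks=[(314,244),(335,235),(356,226),(377,217),(324,253),(346,244),(368,236),(389,227)]
K='wwwwbrwy'
ot=np.array([blob(it,k,6,c) for k,c in zip(kt,K)]); os=np.array([blob(is_,k,6,c) for k,c in zip(ks,K)])
print(ot.round(1).tolist(),os.round(1).tolist())
v,e=fit([(T,ot),(S,os)],[.5,0,0],True);print(v,e.tolist());print(pts(v)[:4])
ct=np.array([blob(it,k,9,c) for k,c in zip([(414,262),(438,266)],'gr')]);cs=np.array([blob(is_,k,9,c) for k,c in zip([(202,253),(172,256)],'gr')])
w,e=fit([(T,ct),(S,cs)],[.5,-.2,0],False);print(w,e.tolist());print(pts(w,False))
s=readout.observe();print(s['tcp_pos'],R.from_rotvec(s['tcp_rot']).as_matrix().round(3))
# push target in tool axes
M=R.from_rotvec(s['tcp_rot']).as_matrix()
for P in list(pts(v)[:4])+list(pts(w,False)):print(((M.T@(P+[0,0,.05]-s['tcp_pos']))/.03).round(2))
E
```

```text
[[317.0, 247.1], [296.3, 251.1], [275.5, 255.1], [254.9, 259.1], [313.2, 227.7], [292.0, 231.8], [270.8, 235.8], [249.9, 239.8]] [[313.3, 241.8], [334.9, 232.9], [355.9, 224.4], [376.3, 215.8], [323.3, 251.0], [345.8, 242.2], [367.8, 233.4], [389.0, 224.9]]
[0.54052584 0.0624565  0.16893789] [[0.2, -0.2], [0.1, -0.0], [0.3, 0.2], [0.1, 0.3], [-0.2, -0.3], [0.1, -0.2], [0.4, 0.0], [-0.1, 0.1], [-0.1, -0.6], [0.1, -0.1], [0.6, 0.1], [1.0, 0.9], [0.2, 0.1], [-0.1, -0.2], [-0.2, -0.2], [-0.0, -0.4]]
[[ 0.52679563 -0.02357682  0.062     ]
 [ 0.51754818  0.0306402   0.062     ]
 [ 0.50830073  0.08485721  0.062     ]
 [ 0.49905328  0.13907423  0.062     ]]
[ 0.50130464 -0.30624849 -0.16749084] [[-0.2, -0.5], [0.3, -0.4], [0.1, -0.8], [-0.2, -0.7]]
[[ 0.48314188 -0.26970928  0.071     ]
 [ 0.4721391  -0.33478569  0.071     ]]
[ 0.17485932 -0.49442981  0.23023061] [[ 0.943  0.333 -0.   ]
 [ 0.333 -0.943  0.002]
 [ 0.    -0.002 -1.   ]]
[ 16.29 -10.88   3.97]
[ 16.6  -12.69   3.97]
[ 16.91 -14.49   3.98]
[ 17.23 -16.3    3.98]
[12.18 -3.63  3.65]
[11.12 -1.71  3.65]
```

Request:
step_arm:
  moves:
    - [[0.9,-0.8,0,0,0,0,0],[1.8,-1.6,0,0,0,0,0],[2.7,-2.4,0,0,0,0,0],[3.6,-3.2,0,0,0,0,0],[4.5,-4.0,0,0,0,0,0]]
  squeeze: 20

```text
time_s: 0.52
tcp_pos: [0.2625, -0.3351, 0.2306]
tcp_rot: [-3.096, -0.53, 0.0]
force: [1.8, -0.6, 0.8]
grip_width: 0.298
finger_force: 0.0
```

Request:
step_arm:
  moves:
    - [[0.9,-0.8,0,0,0,0,0],[1.8,-1.6,0,0,0,0,0],[2.7,-2.4,0,0,0,0,0],[3.6,-3.2,0,0,0,0,0],[4.5,-4.0,0,0,0,0,0]]

```text
time_s: 0.93
tcp_pos: [0.3498, -0.1769, 0.2309]
tcp_rot: [-3.096, -0.53, 0.0]
force: [0.7, 0.2, 1.2]
grip_width: 0.002
finger_force: 0.0
```

Request:
step_arm:
  moves:
    - [[0.9,-0.8,0,0,0,0,0],[1.8,-1.6,0,0,0,0,0],[2.7,-2.4,0,0,0,0,0],[3.6,-3.2,0,0,0,0,0],[4.5,-4.0,0,0,0,0,0]]

```text
time_s: 1.35
tcp_pos: [0.4371, -0.0187, 0.2309]
tcp_rot: [-3.096, -0.532, 0.001]
force: [1.1, -0.4, -0.6]
grip_width: -0.001
finger_force: 0.0
```

Request:
step_arm:
  moves:
    - [[0.9,-0.7,0.3,0,0,0,0],[1.8,-1.4,0.6,0,0,0,0],[2.6,-1.9,1.0,0,0,0,0],[3.4,-2.5,1.5,0,0,0,0],[3.4,-2.5,2.0,0,0,0,0]]

```text
time_s: 1.77
tcp_pos: [0.51, 0.0881, 0.1697]
tcp_rot: [-3.093, -0.538, -0.002]
force: [-0.3, -0.5, 0.1]
grip_width: -0.003
finger_force: 0.0
```

```bash
cat > d.py <<'E'
from h import *
from station import cams,readout
import sys
def go(P):
    s=readout.observe();M=R.from_rotvec(s['tcp_rot']).as_matrix()
    print(s['time_s'],s['tcp_pos'].round(4),s['force'].round(2),s['grip_width'].round(3),'to go',(M.T@(np.array(P)-s['tcp_pos'])/.03).round(3))
if __name__=="__main__":go([float(a) for a in sys.argv[1:4]])
E
python3 - <<'E'
from d import *
import d
go([.5083,.0849,.062])
p=cams.camera_params("wrist");im=cams.capture("wrist");cv2.imwrite("pics/w1.png",im)
print(proj(pts([0.54052584,0.0624565,0.16893789]),p).round(0).tolist())
s=readout.observe();print(proj([s['tcp_pos']],p))
E
```

```text
Traceback (most recent call last):
  File "d.py", line 6, in go
    print(s['time_s'],s['tcp_pos'].round(4),s['force'].round(2),s['grip_width'].round(3),'to go',(M.T@(np.array(P)-s['tcp_pos'])/.03).round(3))
                                                                ^^^^^^^^^^^^^^^^^^^^^
AttributeError: 'float' object has no attribute 'round'
```

```bash
sed -i "s/s\['grip_width'\].round(3)/round(s['grip_width'],3)/" d.py
python3 - <<'E'
from d import *
import d
go([.5083,.0849,.062])
p=cams.camera_params("wrist");im=cams.capture("wrist");cv2.imwrite("pics/w1.png",im)
print(proj(pts([0.54052584,0.0624565,0.16893789]),p).round(0).tolist())
s=readout.observe();print(proj([s['tcp_pos']],p))
E
```

```text
1.7667 [0.51   0.0881 0.1697] [-0.34 -0.54  0.07] -0.003 to go [-0.095  0.09   3.589]
[[462.0, 268.0], [395.0, 257.0], [326.0, 245.0], [256.0, 233.0], [497.0, 214.0], [419.0, 200.0], [340.0, 186.0], [258.0, 171.0]]
[[323.14175883 313.54566578]]
```

View pics/w1.png

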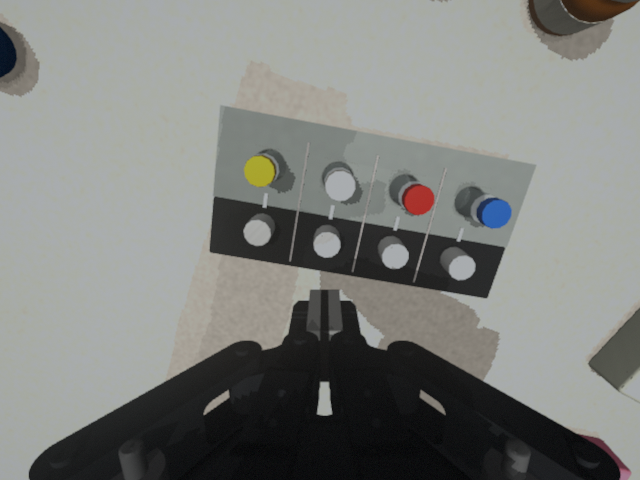

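The wrist view shows white (340,185) over key (327,243), red (418,199) over (394,255), blue (494,212) over (460,265) and yellow (260,171) over (258,231). These match the predictions to about 3 px, so I'll descend over the white vial's key.

Request:
step_arm:
  moves:
    - [[0,0,0.9,0,0,0,0],[0,0,1.8,0,0,0,0],[0,0,2.6,0,0,0,0],[0,0,3.0,0,0,0,0],[0,0,3.0,0,0,0,0]]

```text
time_s: 2.23
tcp_pos: [0.5047, 0.0836, 0.0777]
tcp_rot: [-3.096, -0.53, 0.012]
force: [-0.8, 0.8, 0.5]
grip_width: 0.002
finger_force: 0.0
```

```bash
python3 d.py .5083 .0849 .062
```

```text
2.2333 [0.5047 0.0836 0.0777] [-0.79  0.77  0.53] 0.002 to go [0.131 0.    0.521]
```

Request:
step_arm:
  moves:
    - [[0.1,0,0.2,0,0,0,0],[0.1,0,0.4,0,0,0,0],[0.1,0,0.5,0,0,0,0],[0.1,0,0.6,0,0,0,0],[0.1,0,0.6,0,0,0,0]]

```text
time_s: 2.65
tcp_pos: [0.511, 0.0851, 0.0635]
tcp_rot: [3.096, 0.531, 0.0]
force: [-0.1, 0.2, 0.6]
grip_width: -0.002
finger_force: 0.0
```

```bash
python3 d.py .5083 .0849 .053
```

```text
2.65 [0.511  0.0851 0.0635] [-0.07  0.25  0.62] -0.002 to go [-0.087 -0.024  0.349]
```

Request:
step_arm:
  moves:
    - [[-0.1,0,0.1,0,0,0,0],[-0.1,0,0.2,0,0,0,0],[-0.1,0,0.3,0,0,0,0],[-0.1,0,0.35,0,0,0,0],[-0.1,0,0.35,0,0,0,0]]

```text
time_s: 3.07
tcp_pos: [0.5091, 0.0842, 0.0535]
tcp_rot: [3.096, 0.531, 0.004]
force: [1.6, -0.1, 4.0]
grip_width: 0.001
finger_force: 1.9
```

```bash
python3 d.py .5083 .0849 .053
```

```text
3.0667 [0.5091 0.0842 0.0535] [ 1.59 -0.1   3.98] 0.001 to go [-0.016 -0.031  0.017]
```

Request:
step_arm:
  moves:
    - [[0,0,0.06,0,0,0,0],[0,0,0.06,0,0,0,0],[0,0,0.06,0,0,0,0]]

```text
time_s: 3.32
tcp_pos: [0.5091, 0.0842, 0.0517]
tcp_rot: [3.096, 0.531, 0.004]
force: [2.1, -0.0, 4.2]
grip_width: 0.002
finger_force: 2.3
```

Request:
step_arm:
  moves:
    - [[0,0,-0.7,0,0,0,0],[0,0,-1.6,0,0,0,0],[-0.2,1.0,-1.8,0,0,0,0],[-0.4,2.2,-1.8,0,0,0,0],[-0.6,3.3,-1.8,0,0,0,0]]

```text
time_s: 3.73
tcp_pos: [0.5235, -0.0159, 0.1048]
tcp_rot: [3.096, 0.534, -0.002]
force: [0.6, -0.3, -0.4]
grip_width: -0.0
finger_force: 0.0
```

Request:
step_arm:
  moves:
    - [[0,0.3,0,0,0,0,0],[0,0.3,0,0,0,0,0],[0,0.3,0.6,0,0,0,0],[0,0.3,1.1,0,0,0,0],[0,0.3,1.1,0,0,0,0]]

```text
time_s: 4.15
tcp_pos: [0.5231, -0.0218, 0.0675]
tcp_rot: [-3.092, -0.532, 0.014]
force: [0.0, -0.1, -0.4]
grip_width: 0.0
finger_force: 0.0
```

```bash
python3 d.py .5268 -.0236 .052
python3 - <<'E'
from station import cams
from h import *
cv2.imwrite("pics/s1.png",cv2.resize(cams.capture("scene")[190:290,270:430],None,fx=4,fy=4,interpolation=cv2.INTER_CUBIC))
E
```

```text
4.15 [ 0.5231 -0.0218  0.0675] [ 0.   -0.13 -0.45] 0.0 to go [0.101 0.099 0.515]
```

View pics/s1.png

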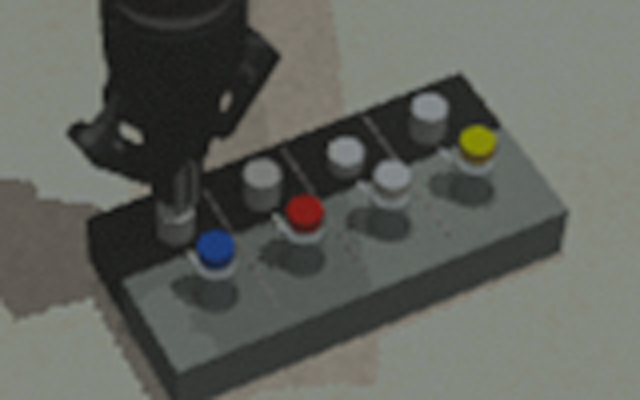

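The crop shows the white vial's key (346,155) at roughly half height while the others are up, and the fingers over the blue vial's key (178,215). Now I'll press that one.

Request:
step_arm:
  moves:
    - [[0,0.05,0.1,0,0,0,0],[0,0.05,0.2,0,0,0,0],[0,0.05,0.3,0,0,0,0],[0,0.05,0.4,0,0,0,0],[0,0.05,0.5,0,0,0,0]]

```text
time_s: 4.62
tcp_pos: [0.5282, -0.0249, 0.058]
tcp_rot: [3.096, 0.532, 0.003]
force: [-1.2, -0.5, 4.6]
grip_width: 0.003
finger_force: 2.3
```

Request:
step_arm:
  moves:
    - [[0,0,0,0,0,0,0],[0,0,0,0,0,0,0]]

```text
time_s: 4.78
tcp_pos: [0.5281, -0.0249, 0.0574]
tcp_rot: [-3.096, -0.531, -0.002]
force: [0.1, 0.7, 2.4]
grip_width: -0.003
finger_force: 0.9
```

Nominal depth is about 5 mm, so it needs another 5 mm.

Request:
step_arm:
  moves:
    - [[0,0,0.1,0,0,0,0],[0,0,0.19,0,0,0,0],[0,0,0.19,0,0,0,0],[0,0,0.19,0,0,0,0]]

```text
time_s: 5.12
tcp_pos: [0.5281, -0.0249, 0.0516]
tcp_rot: [-3.096, -0.531, -0.002]
force: [0.9, 2.2, 3.7]
grip_width: 0.0
finger_force: 1.5
```

Request:
step_arm:
  moves:
    - [[0,0,-0.7,0,0,0,0],[0,0,-1.6,0,0,0,0],[0.1,-0.8,-1.6,0,0,0,0],[0.3,-1.85,-1.6,0,0,0,0],[0.3,-1.85,-1.6,0,0,0,0]]

```text
time_s: 5.53
tcp_pos: [0.5163, 0.0337, 0.0991]
tcp_rot: [-3.093, -0.536, 0.002]
force: [-0.4, -0.4, -0.3]
grip_width: -0.001
finger_force: 0.0
```

Request:
step_arm:
  moves:
    - [[0,0,0.5,0,0,0,0],[0,0,0.9,0,0,0,0],[0,0,1.1,0,0,0,0],[0,0,1.1,0,0,0,0],[0,0,1.1,0,0,0,0]]

```text
time_s: 5.95
tcp_pos: [0.5165, 0.0298, 0.065]
tcp_rot: [-3.096, -0.53, 0.004]
force: [-0.7, 0.8, -0.0]
grip_width: 0.001
finger_force: 0.0
```

```bash
python3 d.py .5175 .0306 .052
```

```text
5.95 [0.5165 0.0298 0.065 ] [-0.73  0.8  -0.01] 0.001 to go [ 0.043 -0.013  0.434]
```

Request:
step_arm:
  moves:
    - [[0,0,0.15,0,0,0,0],[0,0,0.25,0,0,0,0],[0,0,0.35,0,0,0,0],[0,0,0.45,0,0,0,0],[0,0,0.45,0,0,0,0]]

```text
time_s: 6.37
tcp_pos: [0.5184, 0.0298, 0.0534]
tcp_rot: [3.095, 0.531, 0.003]
force: [0.7, -1.0, 2.6]
grip_width: 0.0
finger_force: 1.2
```

Request:
step_arm:
  moves:
    - [[0,0,0.02,0,0,0,0],[0,0,0.02,0,0,0,0]]

```text
time_s: 6.53
tcp_pos: [0.5185, 0.0298, 0.0531]
tcp_rot: [3.095, 0.531, 0.003]
force: [1.1, -1.0, 4.8]
grip_width: -0.001
finger_force: 2.4
```

Request:
step_arm:
  moves:
    - [[0,0,-0.7,0,0,0,0],[0,0,-1.7,0,0,0,0],[-0.4,0.8,-2.2,0,0,0,0],[-1.0,2.0,-2.2,0,0,0,0],[-1.5,3.1,-2.2,0,0,0,0]]

```text
time_s: 6.95
tcp_pos: [0.5066, -0.073, 0.1194]
tcp_rot: [3.095, 0.535, 0.003]
force: [0.3, 0.6, -0.3]
grip_width: -0.0
finger_force: 0.0
```

Request:
step_arm:
  moves:
    - [[-0.5,1.1,0,0,0,0,0],[-1.0,2.2,0,0,0,0,0],[-1.5,3.3,0,0,0,0,0],[-2.0,4.4,0,0,0,0,0],[-2.4,5.4,0,0,0,0,0]]

```text
time_s: 7.37
tcp_pos: [0.491, -0.2507, 0.1172]
tcp_rot: [-3.095, -0.53, 0.002]
force: [1.0, 1.2, 0.1]
grip_width: 0.004
finger_force: 0.0
```

Request:
step_arm:
  moves:
    - [[-0.5,0.6,0,0,0,0,0],[-0.5,0.6,0.5,0,0,0,0],[-0.5,0.6,1.0,0,0,0,0],[-0.5,0.6,1.0,0,0,0,0]]

```text
time_s: 7.7
tcp_pos: [0.4814, -0.2698, 0.0838]
tcp_rot: [-3.09, -0.528, 0.008]
force: [-0.2, -0.3, -1.1]
grip_width: 0.001
finger_force: 0.0
```

```bash
python3 d.py .4831 -.2697 .065
python3 - <<'E'
from station import cams
from h import *
im=cams.capture("scene")
cv2.imwrite("pics/s2.png",cv2.resize(im[180:300,150:430],None,fx=2.8,fy=2.8,interpolation=cv2.INTER_CUBIC))
E
```

```text
7.7 [ 0.4814 -0.2698  0.0838] [-0.23 -0.3  -1.09] 0.001 to go [0.059 0.02  0.626]
```

View pics/s2.png

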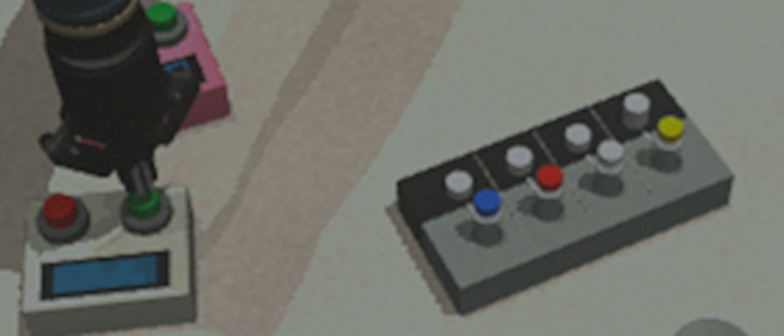

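Three keys are down, at (459,184), (519,158) and (577,135), and the yellow one at (636,108) is up. The fingertips are over the green button at (145,205).

Request:
step_arm:
  moves:
    - [[0,0,0.2,0,0,0,0],[0,0,0.4,0,0,0,0],[0,0,0.5,0,0,0,0],[0,0,0.6,0,0,0,0],[0,0,0.6,0,0,0,0]]

```text
time_s: 8.17
tcp_pos: [0.4842, -0.2708, 0.0703]
tcp_rot: [-3.096, -0.532, -0.001]
force: [-0.7, 0.9, 3.7]
grip_width: -0.004
finger_force: 1.4
```

Request:
step_arm:
  moves:
    - [[0,0,0,0,0,0,0],[0,0,0,0,0,0,0]]

```text
time_s: 8.33
tcp_pos: [0.4843, -0.2708, 0.0709]
tcp_rot: [-3.096, -0.532, -0.001]
force: [-0.5, 1.9, 2.8]
grip_width: -0.0
finger_force: 1.2
```

Request:
step_arm:
  moves:
    - [[0,0,0.1,0,0,0,0],[0,0,0.2,0,0,0,0],[0,0,0.22,0,0,0,0],[0,0,0.22,0,0,0,0]]

```text
time_s: 8.67
tcp_pos: [0.4846, -0.2712, 0.0643]
tcp_rot: [3.096, 0.531, 0.002]
force: [0.3, 2.8, 6.4]
grip_width: 0.001
finger_force: 3.2
```

Request:
step_arm:
  moves:
    - [[0,0,-0.6,0,0,0,0],[0,0,-1.5,0,0,0,0],[0,0,-2.5,0,0,0,0],[0,0,-3.0,0,0,0,0],[0,0,-3.0,0,0,0,0]]

```text
time_s: 9.08
tcp_pos: [0.4864, -0.2733, 0.1581]
tcp_rot: [3.09, 0.53, 0.009]
force: [1.1, -0.3, 0.7]
grip_width: -0.001
finger_force: 0.0
```

Request:
step_arm:
  moves:
    - [[0,0,0,0,0,0,0],[0,0,0,0,0,0,0],[0,0,0,0,0,0,0]]

```text
time_s: 9.33
tcp_pos: [0.483, -0.2706, 0.1512]
tcp_rot: [-3.094, -0.531, 0.004]
force: [0.6, 1.3, -0.4]
grip_width: 0.001
finger_force: 0.0
```

```bash
python3 -c "
from station import ctrl
print(ctrl.job_done())"
```

```text
the job is handed in; nothing more can be done
None
```

I pressed the white, blue and red vials' keys in that order, then pressed and released the green start button, and handed the job in at about 9.3 s; the hand-in gave no verdict, but the last picture, taken before the start press, showed those three keys down and the yellow one up.

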